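# Push the casting mould past the sprung stop

### The job

Slide the plaster mould on its carrying board along the casting track until the front of the board rests against the blue end stop. A sprung stop bar blocks it: with a fingertip press the bar down flush at its red tail behind the board, and keep holding it down while you push the board's rear edge forward, until the front of the board has passed the yellow catch; at the end let the bar spring fully up. Only press and push, do not lift the board, and leave the other things on the bench where they are.

Things in the scene. Friction and masses are not known exactly. Their poses are not given: they have to be found in the camera images.
- track: Wooden casting track fixed on the table. Origin on the table surface; x along the track, the way the mould must travel; z up. Deck x -285 to +195 mm, 170 mm wide, top face 22 mm above the table. Two side guides 14 mm above the deck, inner faces at y +/-57.5 mm.
- end_stop (a point): Blue block across the far end of the track: this is the middle of the face that the board must meet, at track x +165 mm, 45 mm above the table. The block's top is 66 mm above the table. Axes as the track's.
- mould_board: White plaster mould with brown cast, fixed on a loose wooden board 220 x 108 mm (x, y), together about 0.75 kg. Origin: middle of its underside, on the deck; x to its front, along the track. Two runners carry a top plate 31 to 39 mm above the deck; the stop bar runs in the hollow between them. Mould top 67 mm above the deck. Against the end stop the origin is at track x +55 mm.
- rear_edge (a point): Middle of the rear edge of the board's plate (board x -110 mm, 35 mm above the deck, edge 31 to 39 mm): push here. The mould itself starts 40 mm ahead of it.
- front_edge (a point): Middle of the board's front edge (board x +110 mm, 35 mm above the deck). Under it hangs a cross piece, 12 mm thick along x, lower edge 17 mm above the deck; the catch blocks it. At the start the front is 3 to 18 mm short of the catch.
- stop_bar (a joint): Sprung stop bar in the slot along the track's middle, 34 mm wide, track x -265 to +50 mm, running under the board. Value: how far it is pressed, 0 up (top 14 mm above deck), 0.014 m down (flush with deck). Spring 4.5 N up, 9 N down; moves straight down wherever it is pressed. A fingertip can slide along it, keeping it down, while pushing the board.
- bar_tail (a point): Middle of the top of the bar's red tail (60 x 36 mm, track x -265 to -205 mm), behind the board; moves with the bar: 36 mm above the table when up, 22 mm when down. Axes as the track's.
- catch (a point): Middle of the top of the yellow catch on the bar's far end (track x 38 to 50 mm); moves with the bar: 50 mm above the table when up. The board's front passes only while the bar is pressed more than 11 mm; once the cross piece is past, the catch can rise behind it in the hollow under the board.
- ladle_cup: Bystander, loose beside the track: casting ladle: brown round cup 84 mm wide, 50 mm tall, with a white flat handle; leave it alone. Origin at its underside, near its middle.
- glaze_jar: Bystander, loose beside the track: jar with green cap, 64 mm wide, 85 mm tall; leave it alone. Origin at its underside, near its middle.
- brush: Bystander, loose beside the track: brush lying flat; leave it alone. Origin at its underside, near its middle.
- cast_bowl: Bystander, loose beside the track: white bowl 84 mm wide, 45 mm tall; leave it alone. Origin at its underside, near its middle.
- mould_plug: Bystander, loose beside the track: white plaster plug, 52 mm wide, 55 mm tall; leave it alone. Origin at its underside, near its middle.
- rib_tool: Bystander, loose beside the track: flat wooden rib 90 x 45 x 8 mm; leave it alone. Origin at its underside, near its middle.
Not all that is in view belongs to the job. Leave any orange look-alike of the mould_board alone.

How it is judged (in metres and radians):
On the way, in this order (a step that is already met when the one before it is completed fails the run):
1. the stop bar is pressed down by the fingers while the board is still behind the catch (value of joint stop_bar above 0.01 m and contact force between the fingers and stop_bar above 1 N and x of mould_board in the frame of track below -0.069 m), for 0.05 s.
2. the front of the board goes over the catch while the fingers hold the bar down (value of joint stop_bar above 0.01 m and contact force between the fingers and stop_bar above 1 N and x of mould_board in the frame of track between -0.056 and -0.03 m), for 0.05 s.
At the end, for the whole second after the job is handed in: The board's front is within 7 mm of the end stop, lying flat on the deck (within 5 mm and 0.04 rad), straight in the guides and at rest, and the stop bar is fully up again (within 2 mm) (x of mould_board in the frame of track above 0.048 m and z of mould_board in the frame of track below 0.027 m and value of joint stop_bar below 0.002 m and linear speed of mould_board below 0.01 m/s and angle between mould_board's own z axis and vertical below 0.04 rad and angle between the x axis of mould_board and the x axis of track, either way round below 0.08 rad); the robot touches nothing.
It fails at once if the mould board is lifted or tipped (raised more than 10 mm, or tilted more than 0.15 rad) (z of mould_board in the frame of track above 0.032 m or angle between mould_board's own z axis and vertical above 0.15 rad).
It fails at once if one of the other loose things is moved more than 15 mm (distance of any of ladle_cup, glaze_jar, brush, cast_bowl, mould_plug, rib_tool from where it was at the start of the episode above 0.015 m).
It also fails if it takes over 42 s, if anything falls off the work surface, if the arm or the gripper's body presses on something with over 40 N, if the wrist force passes 120 N, or if a joint passes its speed limit or range.

### The arm

A 6-joint arm with a two-finger parallel gripper is mounted at the origin on the work surface. World frame = base frame: x ahead of the robot, y to its left, z up, the work surface at z = 0. Lengths are in m, angles in degrees, forces in N, time in s.
With the tool pointing down it reaches from about 0.4 to 0.825 m from the base axis. Payload 7 kg.
Tool frame: the origin (TCP) lies between the finger pads; the fingertips stand 19 mm ahead of it and the grasp point (between the pads) is the TCP; x points along the fingers, y is the direction in which the jaws open and shut, and the axes are right-handed (so a half turn about x gives the same grasp; the last joint's range is limited). The gripper opens to 88 mm and grips with 3 to 60 N. Pads are 19 mm wide; open, the fingers measure 130 mm over their backs; the gripper's body (78 mm by 193 mm) begins 47 mm behind the grasp point.
Start: joints at [-51.102, 20.546, 0.682, 0, -70.136, -16.507], TCP at [0.257, -0.624, 0.246] pointing down, gripper open.
Joint ranges: [-176.03, 176.03], [-82.01, 121.73], [-58.28, 71.71], [-173.87, 95.51], [-174.79, -0.11], [-173.66, 173.66]. Speed limits (degrees/s): [136.94, 136.94, 172.46, 180, 180, 180].

### API

Orientations are given as [roll, pitch, yaw] about the fixed x, y, z axes, in that order (R = Rz(yaw) Ry(pitch) Rx(roll)).
In Python, from plant import r gives the robot as it stands.
- The arm moves only by the tool send_rows, never from a script. Its argument "plan" is a list of rows, each a list of 2 entries, a list of its own where there are three numbers: the shift along the tool's x, y, z scaled (see below), then the turn, a rotation vector about the tool's x, y, z scaled (see below). A call has exactly 5 rows; each row is the pose to reach, as a shift and turn from the pose measured when the call began, along the tool's axes at that moment; what a row does not reach only later rows make up. The controller multiplies each number of a shift by 0.15 m and each number of a turn by pi/4 rad. A row lasts 1/10 s, in which the tool goes at most 50 mm and 8.59 degrees, less where a joint would pass 70% of its speed; a pose out of reach is approached as far as the arm can. A call with a number of a shift or a turn outside -1 to 1 is refused whole. A call with a gripper value outside its range is refused whole. "jaw" is the opening, from -1 (shut) to 1 (fully open), so that 0 is half open, set as the call begins (left out, the last holds). The fingers move at their own pace and stop on an object; "force" is the grip in N (left out, the last holds). Time passes only in rows, so rows that repeat a pose let the fingers close, or fill a call up. It gives the time, the measured TCP pose, the force and the opening at its end, in the units of the state.
- r.get_state(): the state, without advancing time (a new reading comes with each control period).
- r.capture(name): name is "side" or "top"; returns a dict with "color" (384x512x3 uint8, red, green, blue), "range_z" (384x512 float32, m along the optical axis (not along the pixel's ray), 0 where there is no reading), "mtx" (3x3 intrinsics, pixels), "k1" (the pictures are not rectified: a ray, as slopes to the right and down, at radius r is drawn at 1 + k1 r^2 times it, then the intrinsics apply), "pose" (4x4, takes a point from camera to world coordinates). Camera axes: x right, y down, z forward; pixel columns grow to the right and rows downward; lengths in m; the calibration is good to about 2 mm. A picture is of the moment at which its call begins.
- r.close_job(): hands the job in, once; it reports no verdict.
Trained networks look in a picture, given as the dict that the camera call returned (one of the last four; its "shot" number tells which), for a name from the list of things; names that differ only in an ending like _2 or _b are one class to them, and where a whole thing is asked for, a point or a joint stands for the part that bears it (a point fixed in the world has none). Each returns a list of dicts, best first, with "score" (0 to 1); they miss things now and then, are a little off and sometimes report something else, mostly with a low value. They report only what shows in the picture. A call takes as long as a camera call. They do not tell look-alikes from the thing itself.
- r.find_in(picture, target): "uv" ([column, row] in pixels, amid what is visible of it).
- r.trace(picture, target): "mask" (384x512 bool, what is visible of it) and "uv" ([column, row] in pixels, amid what is visible of it).
The state is a dict: "time_s": time; "joints": joint angles; "qd": joint speeds; "joint_torque": joint torques, N m; "tcp_pos": TCP position; "eef_rot": TCP orientation; "contact_force": force on the tool from outside, world axes, zero at the start; "moment": the same for the moment, N m; "gripper_width": finger opening in m.
Only numpy, scipy, OpenCV 4.12 (cv2) and the standard library are available. Lean on these libraries where they do the work, as an engineer would, in place of code of your own. Each camera call takes 0.05 s, during which the arm holds its last target. There are 200 camera calls.

## Working session

There is one attempt and no reset: what is moved stays moved. The work goes in short steps, Python scripts to look and compute and a tool call to move; the robot and the scene stay as the last step left them, time stands still between calls to the robot, and variables do not carry over. Pictures are saved under pics/ and viewed, about 8 in all and at most 12, crops included, and the job is handed in when it is done.

Besides the shell and the picture viewer there is one more tool, called as a command line: name --argument value ..., lists and objects as JSON in quotes. send_rows: Moves the arm, as the interface text tells. Its arguments: {"type":"object","properties":{"plan":{"type":"array"},"jaw":{"type":"number"},"force":{"type":"number"}},"required":["plan"]}

```bash
mkdir -p pics; ls
cat > h.py <<'E'
import numpy as np, cv2
from plant import r
def world(c,uv):
    """back-project pixels (n,2) using range_z"""
    uv=np.atleast_2d(uv).astype(float); K=c["mtx"]
    d=np.c_[(uv[:,0]-K[0,2])/K[0,0],(uv[:,1]-K[1,2])/K[1,1]]
    s=d.copy()
    for _ in range(8): s=d/(1+c["k1"]*(s**2).sum(1,keepdims=True))
    z=c["range_z"][uv[:,1].astype(int),uv[:,0].astype(int)]
    p=np.c_[s*z[:,None],z,np.ones(len(z))]
    return (p@np.array(c["pose"]).T)[:,:3]
def save(c,n): cv2.imwrite(f"pics/{n}.png",c["color"][:,:,::-1])
E
python3 - <<'E'
from h import *
s=r.get_state(); print(s)
cs={}
for n in("top","side"):
    c=r.capture(n); save(c,n+"0"); cs[n]=c
    print(n,np.round(c["pose"],3).tolist(),c["k1"])
    for t in("bar_tail","rear_edge","front_edge","catch","end_stop","mould_board","track","stop_bar"):
        for d in r.find_in(c,t)[:3]:
            print(t,round(d["score"],2),np.round(d["uv"]),np.round(world(c,d["uv"])[0],3))
import pickle; pickle.dump(cs,open("c0.pkl","wb"))
im=np.hstack([cs["top"]["color"],cs["side"]["color"]])
E
```

```text
pics
{'time_s': 0.0, 'joints': array([-5.11030629e+01,  2.05920047e+01,  6.33894523e-01, -2.00576711e-02,
       -7.01365915e+01, -1.65054944e+01]), 'qd': array([ 0.06613208, -0.01085585,  0.03274151,  0.0487628 , -0.00657283,
       -0.07667375]), 'joint_torque': array([-3.52452393e-03, -5.82719135e+01,  2.93039149e+01,  6.99730396e+00,
        6.58247009e-03, -1.91410527e-04]), 'tcp_pos': array([ 0.25691437, -0.62369624,  0.24461736]), 'eef_rot': array([ 95.24646473,  89.90343888, 117.63107667]), 'contact_force': array([-0.45887459, -0.16766232, -0.23969386]), 'moment': array([ 0.0322813 , -0.01217929,  0.00218826]), 'gripper_width': 0.08791561026695696}
top [[0.075, -0.977, 0.199, 0.352], [-0.997, -0.074, 0.014, 0.015], [0.001, -0.2, -0.98, 1.004], [0.0, 0.0, 0.0, 1.0]] -0.047427990786058485
bar_tail 0.91 [313. 197.] [ 0.546 -0.12   0.038]
rear_edge 0.91 [332. 301.] [ 0.301 -0.174  0.061]
rear_edge 0.78 [262. 187.] [0.552 0.009 0.083]
front_edge 0.95 [259. 189.] [0.546 0.014 0.085]
front_edge 0.57 [329. 303.] [ 0.296 -0.167  0.059]
front_edge 0.48 [313. 198.] [ 0.543 -0.12   0.039
[... 556 characters left out ...]
4], [-0.434, -0.599, 0.672, -0.478], [-0.02, -0.74, -0.672, 0.57], [0.0, 0.0, 0.0, 1.0]] -0.0842170741283251
bar_tail 0.72 [294. 264.] [ 0.547 -0.131  0.034]
rear_edge 0.67 [173. 330.] [ 0.307 -0.175  0.06 ]
rear_edge 0.63 [261. 210.] [ 0.533 -0.028  0.089]
front_edge 0.89 [169. 335.] [ 0.3   -0.18   0.059]
front_edge 0.7 [263. 208.] [ 0.539 -0.023  0.087]
catch 0.85 [291. 266.] [ 0.54  -0.134  0.035]
end_stop 0.7 [268. 252.] [ 0.522 -0.075  0.021]
mould_board 0.81 [169. 335.] [ 0.3   -0.181  0.059]
mould_board 0.78 [263. 207.] [ 0.545 -0.014  0.081]
track 0.74 [255. 257.] [ 0.491 -0.086  0.035]
stop_bar 0.61 [294. 260.] [ 0.553 -0.124  0.035]
stop_bar 0.61 [266. 253.] [ 0.519 -0.075  0.021]
```

View pics/top0.png

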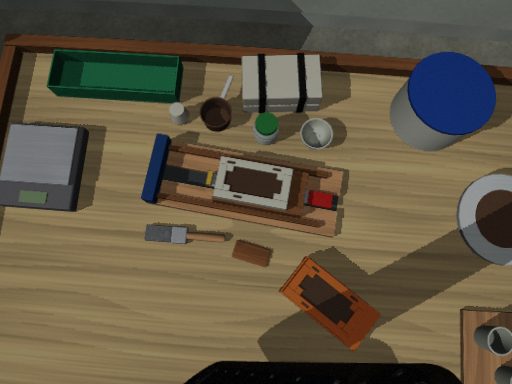

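View pics/side0.png

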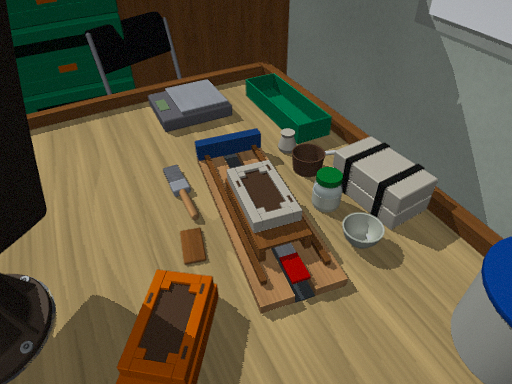

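Top view: the white mould on its board is at (255,185), between the guides of the track. The red tail is at (321,199), the yellow catch at (211,178) and the blue stop at (157,170). The orange object at (330,303) is off the track and has no bar, so it is the look-alike; the white one is the target. Next I'll fit the track frame.

Run:
```python
from h import *
import pickle
from scipy.spatial.transform import Rotation as R
cs=pickle.load(open("c0.pkl","rb"))
for n,c in cs.items():
    hsv=cv2.cvtColor(c["color"],cv2.COLOR_RGB2HSV); H,S,V=cv2.split(hsv)
    v,u=np.mgrid[0:384,0:512]; uv=np.c_[u.ravel(),v.ravel()]
    W=world(c,uv).reshape(384,512,3)
    ok=c["range_z"]>0
    near=ok&(abs(W[...,0]-.55)<.12)&(abs(W[...,1])<.25)
    red=near&((H<4)|(H>176))&(S>200)&(V>110)&(W[...,1]<-.05)
    yel=near&(H>20)&(H<34)&(S>150)&(V>90)&(W[...,1]>.02)
    blu=near&(H>105)&(H<125)&(S>150)&(W[...,2]>.055)
    for k,m in(("red",red),("yel",yel),("blue",blu)):
        P=W[m]; print(n,k,m.sum(),P.mean(0).round(4) if len(P) else"", np.ptp(P,axis=0).round(3) if len(P) else "",uv.reshape(384,512,2)[m].mean(0).round(1))
    a=np.array([*W[red].mean(0)[:2]]); b=W[yel].mean(0)[:2]; 
    d=(b-a)/np.linalg.norm(b-a); print("len",np.linalg.norm(b-a),"(0.279) yaw",np.degrees(np.arctan2(d[1],d[0])))
    bl=W[blu][:,:2]; bd=cv2.PCACompute(bl.astype(np.float32),mean=None)[1][0]; print("blue dir",np.degrees(np.arctan2(bd[1],bd[0])),"blue along",np.percentile((bl-a)@d-.235,[2,50,98]))
    o=a+.235*d; nrm=np.array([-d[1],d[0]])
    T=np.stack([(W[...,:2]-o)@d,(W[...,:2]-o)@nrm,W[...,2]],-1)
    # board plate: z 53..61 track coords
    for lo,hi,nm in((.055,.066,"plate"),(.083,.097,"mouldtop")):
        m=ok&(abs(T[...,1])<.06)&(T[...,0]>-.24)&(T[...,0]<.12)&(T[...,2]>lo)&(T[...,2]<hi)
        print(nm,m.sum(),np.percentile(T[m],[1,50,99],axis=0).round(3).tolist() if m.any() else "")
    print("o",o)
    for t in("glaze_jar","cast_bowl","ladle_cup","brush","rib_tool","mould_plug"):
        f=r.trace(c,t)[:1]
        for x in f: 
            q=T[x["mask"]&ok]; print(t,round(x["score"],2),np.percentile(q,[3,97],axis=0).round(3).tolist())
s=r.get_state()
for seq in("xyz",): print(R.from_euler(seq,s["eef_rot"],degrees=True).as_matrix().round(3))
```

```text
top red 246 [ 0.5432 -0.1433  0.0367] [0.038 0.045 0.01 ] [322. 199.]
top yel 68 [0.5739 0.1401 0.0462] [0.039 0.02  0.051] [209.  177.7]
top blue 0   [nan nan]
len 0.28511885817430194 (0.279) yaw 83.81497828966015<stdin>:15: RuntimeWarning: Mean of empty slice.
  ret = um.true_divide(
Traceback (most recent call last):
cv2.error: OpenCV(4.12.0) /io/opencv/modules/core/src/matmul.dispatch.cpp:788: error: (-215:Assertion failed) nsamples > 0 in function 'calcCovarMatrix'
```

Run:
```python
from h import *
import pickle
from scipy.spatial.transform import Rotation as R
cs={n:r.capture(n) for n in("top","side")}
for n,c in cs.items():
    hsv=cv2.cvtColor(c["color"],cv2.COLOR_RGB2HSV); H,S,V=cv2.split(hsv)
    v,u=np.mgrid[0:384,0:512]; uv=np.c_[u.ravel(),v.ravel()]
    W=world(c,uv).reshape(384,512,3)
    ok=c["range_z"]>0
    near=ok&(abs(W[...,0]-.57)<.16)&(abs(W[...,1])<.34)
    red=near&((H<4)|(H>176))&(S>200)&(V>110)&(W[...,1]<-.05)
    yel=near&(H>20)&(H<34)&(S>150)&(V>90)&(W[...,1]>.02)&(abs(W[...,2]-.05)<.005)
    blu=near&(H>105)&(H<125)&(S>150)&(W[...,2]>.061)&(W[...,2]<.072)
    rr=cv2.minAreaRect((W[red][:,:2]*1000).astype(np.float32)); print(n,"redrect",rr)
    br=cv2.minAreaRect((W[blu][:,:2]*1000).astype(np.float32)); print("bluerect",br,blu.sum(),W[blu][:,2].mean())
    print("red",red.sum(),W[red].mean(0),"yel",yel.sum(),W[yel].mean(0))
    a=W[red].mean(0)[:2]; b=np.array(br[0])/1000
    d=(b-a)/np.linalg.norm(b-a); print("len",np.linalg.norm(b-a),"yaw",np.degrees(np.arctan2(d[1],d[0])))
    o=a+.235*d; nrm=np.array([-d[1],d[0]])
    T=np.stack([(W[...,:2]-o)@d,(W[...,:2]-o)@nrm,W[...,2]],-1)
    print("o",o,"yel T",T[yel].mean(0),"blue x",np.percentile(T[blu][:,0],[2,98]))
    for lo,hi,nm in((.055,.066,"plate"),(.083,.097,"mouldtop")):
        m=ok&(abs(T[...,1])<.06)&(T[...,0]>-.24)&(T[...,0]<.12)&(T[...,2]>lo)&(T[...,2]<hi)
        print(nm,m.sum(),np.percentile(T[m],[1,50,99],axis=0).round(3).tolist() if m.any() else "")
    m=ok&(abs(T[...,2]-.036)<.004)&(abs(abs(T[...,1])-.07)<.03)&(abs(T[...,0])<.1)
    for sg in(-1,1):
        q=T[m&(sg*T[...,1]>0)]
        if len(q)>20: print("guide",sg,len(q),np.polyfit(q[:,0],q[:,1],1))
    for t in("glaze_jar","cast_bowl","ladle_cup","brush","rib_tool","mould_plug"):
        for x in r.trace(c,t)[:1]: 
            q=T[x["mask"]&ok]; print(t,round(x["score"],2),np.percentile(q,[3,97],axis=0).round(3).tolist())
s=r.get_state()
print(R.from_euler("xyz",s["eef_rot"],degrees=True).as_matrix().round(3))
```

```text
top redrect ((543.2991943359375, -143.398681640625), (44.43757629394531, 34.57367706298828), 84.83189392089844)
bluerect ((587.50537109375, 273.5402526855469), (29.8306827545166, 167.2107696533203), 83.95874786376953) 799 0.06618118983906067
red 248 [ 0.54293009 -0.14346172  0.03678603] yel 61 [0.57377565 0.13876981 0.05066374]
len 0.4193776384823733 yaw 83.89855715521549
o [0.56790804 0.09020706] yel T [ 0.04891132 -0.00067268  0.05066374] blue x [0.17027179 0.19833924]
plate 870 [[-0.186, -0.053, 0.057], [-0.163, 0.015, 0.062], [0.025, 0.054, 0.065]]
mouldtop 2407 [[-0.145, -0.049, 0.083], [-0.062, 0.0, 0.088], [0.025, 0.049, 0.093]]
guide -1 217 [ 0.02045368 -0.06660562]
guide 1 419 [0.00094826 0.06215956]
glaze_jar 0.87 [[-0.092, -0.176, 0.016], [-0.038, -0.123, 0.088]]
cast_bowl 0.56 [[-0.228, -0.201, 0.004], [-0.159, -0.129, 0.047]]
ladle_cup 0.67 [[0.033, -0.264, 0.002], [0.104, -0.137, 0.052]]
brush 0.69 [[-0.23, -0.203, 0.004], [-0.158, -0.13, 0.047]]
rib_tool 0.97 [[-0.124, 0.141, 0.005], [-0.045, 0.181, 0.012]]
mould_plug 0.54 [[0.146, -0.176, 0.014], [0.185, -0.139, 0.058
[... 512 characters left out ...]
0.066]]
mouldtop 1821 [[-0.149, -0.049, 0.083], [-0.081, 0.002, 0.088], [0.025, 0.049, 0.09]]
guide 1 381 [0.01001782 0.06239831]
glaze_jar 0.81 [[-0.098, -0.179, 0.003], [-0.044, -0.123, 0.085]]
cast_bowl 0.91 [[-0.232, -0.203, 0.003], [-0.159, -0.128, 0.045]]
ladle_cup 0.59 [[0.03, -0.221, 0.003], [0.106, -0.135, 0.05]]
brush 0.83 [[-0.013, 0.132, 0.006], [0.177, 0.172, 0.02]]
rib_tool 0.65 [[-0.13, 0.14, 0.004], [-0.047, 0.181, 0.009]]
mould_plug 0.87 [[0.144, -0.177, 0.004], [0.18, -0.137, 0.056]]
[[ 0.    -0.381  0.925]
 [ 0.     0.925  0.381]
 [-1.    -0.     0.   ]]<stdin>:16: RuntimeWarning: Mean of empty slice.
  ret = um.true_divide(
<stdin>:21: RuntimeWarning: Mean of empty slice.
```

```bash
cat >> h.py <<'E'
from scipy.spatial.transform import Rotation as R
O=np.array([.569,.095]); YAW=np.radians(83.8)
D=np.array([np.cos(YAW),np.sin(YAW),0]); N=np.array([-D[1],D[0],0]); U=np.array([0,0,1.])
def axes(tilt):
    t=np.radians(tilt); x=D*np.sin(t)-U*np.cos(t); z=D*np.cos(t)+U*np.sin(t)
    return np.c_[x,np.cross(z,x),z]
def report(tx,tz,tilt=5,ty=0):
    """tip now in track coordinates, and scaled shift/turn to the wanted tip pose"""
    s=r.get_state(); M=R.from_euler("xyz",s["eef_rot"],degrees=True).as_matrix()
    tip=s["tcp_pos"]+.019*M[:,0]; q=tip-np.r_[O,0]
    print("t",round(s["time_s"],2),"tip track",np.round([q@D,q@N,tip[2]],4),"F",np.dot(s["contact_force"],np.c_[D,N,U]).round(2),"j",s["joints"].round(1))
    A=axes(tilt); g=np.r_[O,0]+tx*D+ty*N+tz*U-.019*A[:,0]
    print("shift",np.round(M.T@(g-s["tcp_pos"])/.15,3),"turn",np.round(R.from_matrix(M.T@A).as_rotvec()/(np.pi/4),3))
E
python3 -c "
from h import *
report(-.23,.12)"
```

```text
t 1.6 tip track [-0.7486  0.2324  0.2266] F [-0.04 -0.02 -0.28] j [-51.1  20.5   0.7  -0.  -70.1 -16.5]
shift [0.711 2.284 3.01 ] turn [-1.364 -0.1    0.06 ]
```

send_rows --plan '[[[0, 0.14, 0.18], [-0.16, 0, 0]], [[0, 0.28, 0.36], [-0.33, 0, 0]], [[0, 0.42, 0.54], [-0.5, 0, 0]], [[0, 0.56, 0.72], [-0.67, 0, 0]], [[0, 0.7, 0.9], [-0.84, 0, 0]]]' --jaw -1 --force 20

```text
time_s: 2.1
tcp_pos: [0.3424, -0.4744, 0.2457]
eef_rot: [-101.2, 90.0, -40.7]
contact_force: [0.1, -0.3, 0.3]
gripper_width: 0.0531
```

```bash
python3 -c "
from h import *
report(-.23,.12)"
```

```text
t 2.1 tip track [-0.5906  0.1637  0.2267] F [-0.33 -0.16  0.27] j [-35.   12.1 -11.    0.  -66.8   5.5]
shift [ 0.712 -0.056  2.63 ] turn [-0.517 -0.11   0.023]
```

send_rows --plan '[[[0, 0, 0.2], [-0.1, -0.02, 0]], [[0, 0, 0.4], [-0.2, -0.04, 0]], [[0, 0, 0.6], [-0.3, -0.06, 0.01]], [[0, 0, 0.8], [-0.4, -0.08, 0.02]], [[0.1, -0.02, 1.0], [-0.517, -0.11, 0.023]]]'

```text
time_s: 2.6
tcp_pos: [0.4203, -0.3448, 0.2327]
eef_rot: [-2.5, 85.1, 81.5]
contact_force: [0.3, -0.5, -0.6]
gripper_width: 0.0132
```

```bash
python3 -c "
from h import *
report(-.23,.12)"
```

```text
t 2.6 tip track [-0.4516  0.1003  0.2138] F [-0.43 -0.37 -0.58] j [-22.1  10.3 -13.1  -5.2 -67.8  18.2]
shift [ 0.752 -0.672  1.415] turn [ 0.005 -0.001  0.004]
```

send_rows --plan '[[[0, -0.14, 0.2], [0, 0, 0]], [[0, -0.28, 0.4], [0, 0, 0]], [[0.1, -0.42, 0.6], [0, 0, 0]], [[0.2, -0.56, 0.8], [0, 0, 0]], [[0.3, -0.67, 1.0], [0, 0, 0]]]'

```text
time_s: 3.1
tcp_pos: [0.5376, -0.2015, 0.201]
eef_rot: [-3.1, 85.1, 80.9]
contact_force: [-0.2, 0.1, -1.0]
gripper_width: 0.0003
```

```bash
python3 -c "
from h import *
report(-.23,.10)"
```

```text
t 3.1 tip track [-0.2965 -0.0009  0.1821] F [ 0.05  0.16 -0.98] j [ -4.4  13.7 -12.9  -5.5 -63.    0.9]
shift [0.584 0.006 0.395] turn [ 0.005 -0.001  0.006]
```

send_rows --plan '[[[0.1, 0, 0.1], [0, 0, 0]], [[0.25, 0, 0.2], [0, 0, 0]], [[0.4, 0, 0.3], [0, 0, 0]], [[0.58, 0.006, 0.39], [0, 0, 0]], [[0.58, 0.006, 0.39], [0, 0, 0]]]'

```text
time_s: 3.6
tcp_pos: [0.5419, -0.1344, 0.1163]
eef_rot: [0.5, 85.0, 84.6]
contact_force: [-0.6, 0.1, -1.1]
gripper_width: 0.0009
```

Run:
```python
from h import *
report(-.23,.04)
a=r.capture("top"); b=r.capture("side")
im=np.hstack([cv2.resize(a["color"][120:260,130:370],None,fx=1.65,fy=1.65),cv2.resize(b["color"][110:310,180:360],(396,int(231*1.0)))])
cv2.imwrite("pics/hover.png",im[:,:,::-1]); print(im.shape)
```

```text
t 3.6 tip track [-0.2294  0.0022  0.0974] F [ 0.03  0.59 -1.06] j [  2.7  17.1 -20.6  -6.2 -51.8  -4.8]
shift [ 0.381 -0.015 -0.037] turn [ 0.006 -0.001 -0.002]
(231, 792, 3)
```

View pics/hover.png

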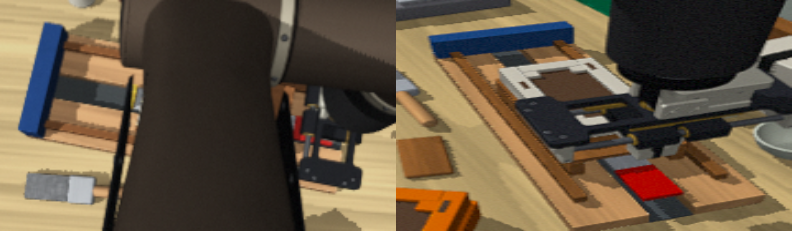

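The side view puts the closed fingertips at crop (640,150). Lowered by 60 mm they land on the red tail at about (645,183), which agrees with the computed position. I'll descend until the force rises.

send_rows --plan '[[[0.1, 0, -0.01], [0, 0, 0]], [[0.2, -0.01, -0.02], [0, 0, 0]], [[0.3, -0.015, -0.03], [0, 0, 0]], [[0.38, -0.015, -0.037], [0, 0, 0]], [[0.4, -0.015, -0.037], [0, 0, 0]]]'

```text
time_s: 4.2
tcp_pos: [0.5463, -0.1372, 0.0588]
eef_rot: [-2.3, 85.1, 81.8]
contact_force: [0.1, 0.2, 0.4]
gripper_width: 0.0005
```

```bash
python3 -c "
from h import *
report(-.23,.025)"
```

```text
t 4.2 tip track [-0.2317 -0.0025  0.0399] F [ 0.18 -0.1   0.43] j [  2.4  21.5 -23.1  -6.9 -44.7  -3.5]
shift [0.1   0.017 0.003] turn [ 0.006 -0.002  0.004]
```

send_rows --plan '[[[0.03, 0.01, 0], [0, 0, 0]], [[0.06, 0.015, 0], [0, 0, 0]], [[0.09, 0.015, 0], [0, 0, 0]], [[0.11, 0.015, 0], [0, 0, 0]], [[0.11, 0.015, 0], [0, 0, 0]]]'

```text
time_s: 4.7
tcp_pos: [0.5459, -0.1367, 0.0439]
eef_rot: [-4.7, 85.2, 79.4]
contact_force: [-0.9, -5.5, 8.1]
gripper_width: 0.0006
```

```bash
python3 -c "
from h import *
report(-.205,.0225)"
```

```text
t 4.7 tip track [-0.2313 -0.0022  0.0249] F [-5.52  0.27  8.06] j [  2.5  22.5 -24.   -7.  -42.5  -3.3]
shift [0.031 0.013 0.173] turn [ 0.007 -0.004  0.008]
```

send_rows --plan '[[[0.04, 0.01, 0], [0, 0, 0]], [[0.045, 0.015, 0.02], [0, 0, 0]], [[0.045, 0.015, 0.05], [0, 0, 0]], [[0.045, 0.015, 0.08], [0, 0, 0]], [[0.045, 0.015, 0.11], [0, 0, 0]]]'

```text
time_s: 5.2
tcp_pos: [0.5479, -0.1214, 0.0414]
eef_rot: [-8.8, 85.2, 75.4]
contact_force: [-0.6, -10.0, 12.1]
gripper_width: 0.0003
```

Run:
```python
from h import *
report(-.19,.0215)
b=r.capture("side"); im=cv2.resize(b["color"][150:320,200:360],None,fx=3.5,fy=3.5)
cv2.imwrite("pics/press.png",im[:,:,::-1])
```

```text
t 5.2 tip track [-0.2158 -0.0026  0.0225] F [-9.98 -0.52 12.11] j [  4.3  22.4 -24.8  -6.8 -41.4  -5. ]
shift [0.021 0.015 0.17 ] turn [ 0.009 -0.006  0.016]
```

View pics/press.png

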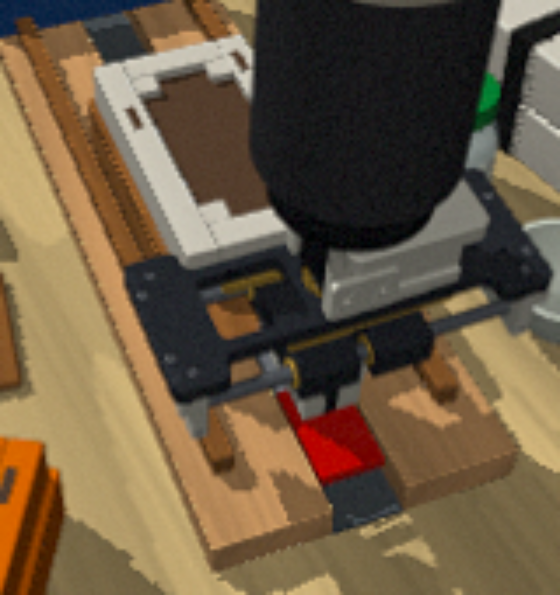

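The picture shows the fingertips on the red tail, which sits flush with the deck (crop (335,420)). The force is 12 N, above the 9 N spring, so the bar is at its bottom. The gripper body is clear of the mould, so I'll push forward.

send_rows --plan '[[[0.015, 0.01, 0.04], [0, 0, 0]], [[0.02, 0.015, 0.08], [0, 0, 0]], [[0.023, 0.015, 0.12], [0, 0, 0]], [[0.027, 0.015, 0.16], [0, 0, 0]], [[0.03, 0.015, 0.2], [0, 0, 0]]]'

```text
time_s: 5.75
tcp_pos: [0.5503, -0.0922, 0.0415]
eef_rot: [-11.5, 85.3, 72.8]
contact_force: [0.1, -12.2, 10.8]
gripper_width: 0.0006
```

Run:
```python
from h import *
report(-.16,.0225)
```

```text
t 5.75 tip track [-0.1866 -0.0019  0.0226] F [-12.17  -1.41  10.79] j [  7.6  22.  -25.7  -6.6 -40.6  -8.3]
shift [0.015 0.01  0.176] turn [ 0.011 -0.008  0.02 ]
```

send_rows --plan '[[[0.016, 0.01, 0.04], [0, 0, 0.01]], [[0.022, 0.01, 0.08], [0, 0, 0.02]], [[0.025, 0.01, 0.12], [0.01, -0.008, 0.02]], [[0.029, 0.01, 0.16], [0.01, -0.008, 0.02]], [[0.032, 0.01, 0.2], [0.01, -0.008, 0.02]]]'

```text
time_s: 6.25
tcp_pos: [0.5534, -0.0641, 0.0415]
eef_rot: [-2.4, 85.1, 81.5]
contact_force: [-0.7, -14.6, 13.8]
gripper_width: 0.0003
```

```bash
cat > chk.py <<'E'
from h import *
def board():
    for n in("top","side"):
        c=r.capture(n); v,u=np.mgrid[0:384,0:512]
        W=world(c,np.c_[u.ravel(),v.ravel()]).reshape(384,512,3); ok=c["range_z"]>0
        P=W-np.r_[O,0]; T=np.stack([P@D,P@N,W[...,2]],-1)
        m=ok&(c["color"].min(2)>100)&(abs(T[...,1])<.052)&(T[...,0]>-.16)&(T[...,0]<.164)&(abs(T[...,2]-.089)<.006)
        h=cv2.cvtColor(c["color"],cv2.COLOR_RGB2HSV)
        w=m&(h[...,1]<60)
        y=ok&(h[...,0]>20)&(h[...,0]<34)&(h[...,1]>150)&(h[...,2]>90)&(abs(T[...,1])<.03)&(abs(T[...,0]-.044)<.03)
        print(n,"mould top x",np.percentile(T[w][:,0],[2,98]).round(3) if w.any() else "","n",w.sum(),"catch z",T[y][:,2].max() if y.any() else None,y.sum())
    return c
E
python3 - <<'E'
from chk import *
report(-.14,.0225); c=board(); save(c,"side_mid")
E
```

```text
t 6.25 tip track [-0.1583 -0.0017  0.0225] F [-14.61  -0.85  13.8 ] j [ 10.3  22.1 -25.3  -7.  -41.3 -11.1]
shift [0.011 0.011 0.121] turn [ 0.003 -0.003  0.004]
top mould top x [-0.109 -0.053] n 322 catch z None 0
side mould top x [-0.095  0.065] n 735 catch z None 0
```

View pics/side_mid.png

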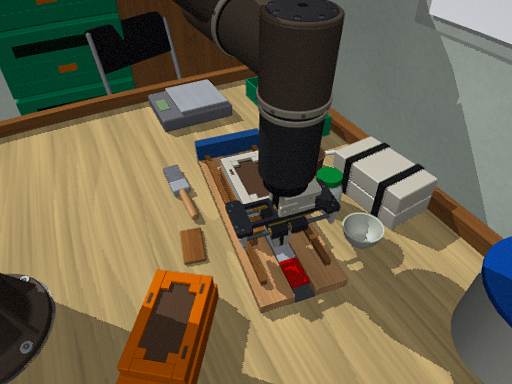

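The board has moved about 42 mm, so it is at about x −0.04, past the catch, with the bar still held. I'll continue to the stop.

send_rows --plan '[[[0.016, 0.01, 0.08], [0, 0, 0]], [[0.023, 0.01, 0.16], [0, 0, 0]], [[0.03, 0.01, 0.24], [0, 0, 0]], [[0.037, 0.01, 0.32], [0, 0, 0]], [[0.044, 0.01, 0.4], [0, 0, 0]]]'

```text
time_s: 6.85
tcp_pos: [0.5589, -0.0046, 0.0416]
eef_rot: [-3.6, 85.2, 80.4]
contact_force: [-0.8, -12.5, 9.7]
gripper_width: 0.0003
```

Run:
```python
from chk import *
report(-.07,.0225)
```

```text
t 6.85 tip track [-0.0986 -0.0008  0.0227] F [-12.51  -0.56   9.72] j [ 16.5  22.  -25.6  -6.6 -40.5 -17.6]
shift [0.017 0.004 0.189] turn [ 0.005 -0.005  0.006]
```

send_rows --plan '[[[0.016, 0.005, 0.05], [0, 0, 0]], [[0.02, 0.005, 0.1], [0, 0, 0]], [[0.024, 0.005, 0.15], [0, 0, 0]], [[0.028, 0.005, 0.19], [0, 0, 0]], [[0.03, 0.005, 0.22], [0, 0, 0]]]'

```text
time_s: 7.35
tcp_pos: [0.5621, 0.0268, 0.0416]
eef_rot: [-4.6, 85.3, 79.4]
contact_force: [-0.7, -13.6, 11.6]
gripper_width: 0.0002
```

Run:
```python
from chk import *
report(-.06,.0225)
```

```text
t 7.35 tip track [-0.0671 -0.0006  0.0227] F [-13.61  -0.77  11.57] j [ 19.8  22.1 -25.6  -6.3 -40.1 -21. ]
shift [0.005 0.003 0.046] turn [ 0.006 -0.008  0.008]
```

Slow final push, watching for the contact force at the stop.

send_rows --plan '[[[0.013, 0, 0.02], [0, 0, 0]], [[0.015, 0, 0.035], [0, 0, 0]], [[0.016, 0, 0.05], [0, 0, 0]], [[0.017, 0, 0.06], [0, 0, 0]], [[0.017, 0, 0.065], [0, 0, 0]]]'

```text
time_s: 7.85
tcp_pos: [0.563, 0.0323, 0.0416]
eef_rot: [-5.0, 85.6, 79.1]
contact_force: [0.8, -29.2, 13.4]
gripper_width: 0.0006
```

Run:
```python
from chk import *
report(-.06,.0225)
```

```text
t 7.85 tip track [-0.0615 -0.0009  0.0227] F [-28.95  -3.92  13.43] j [ 20.5  22.2 -25.6  -5.8 -40.1 -22. ]
shift [0.002 0.005 0.008] turn [ 0.008 -0.014  0.008]
```

The force jumped to 29 N with the tip at −0.0615, exactly where contact with the stop was predicted. I'll back off, then rise.

send_rows --plan '[[[0, 0, -0.04], [0, 0, 0]], [[0, 0, -0.12], [0, 0, 0]], [[-0.03, 0, -0.2], [0, 0, 0]], [[-0.15, 0, -0.25], [0, 0, 0]], [[-0.35, 0, -0.27], [0, 0, 0]]]'

```text
time_s: 8.35
tcp_pos: [0.5569, -0.0124, 0.0904]
eef_rot: [-2.9, 85.7, 81.2]
contact_force: [0.2, 0.1, 0.8]
gripper_width: 0.0003
```

send_rows --plan '[[[-0.2, 0, -0.15], [0, 0, 0]], [[-0.4, 0, -0.3], [0, 0, 0]], [[-0.6, 0, -0.5], [0, 0, 0]], [[-0.8, 0, -0.7], [0, 0, 0]], [[-0.9, 0, -0.9], [0, 0, 0]]]'

```text
time_s: 8.85
tcp_pos: [0.5422, -0.1578, 0.2184]
eef_rot: [-6.5, 85.6, 77.7]
contact_force: [0.5, 0.5, -0.2]
gripper_width: 0.0007
```

send_rows --plan '[[[0, 0, -0.2], [0, 0, 0]], [[0, 0, -0.4], [0, 0, 0]], [[0, 0, -0.6], [0, 0, 0]], [[0, 0, -0.8], [0, 0, 0]], [[0, 0, -0.8], [0, 0, 0]]]'

```text
time_s: 9.35
tcp_pos: [0.5292, -0.2795, 0.209]
eef_rot: [-6.1, 85.7, 77.9]
contact_force: [-0.4, 1.0, -0.1]
gripper_width: 0.0004
```

Run:
```python
from chk import *
report(-.06,.0225)
c=board(); save(c,"side_end"); 
v,u=np.mgrid[0:384,0:512]
for n in("top","side"):
    c=r.capture(n); h=cv2.cvtColor(c["color"],cv2.COLOR_RGB2HSV)
    W=world(c,np.c_[u.ravel(),v.ravel()]).reshape(384,512,3)
    m=((h[...,0]<4)|(h[...,0]>176))&(h[...,1]>200)&(h[...,2]>110)&(abs(W[...,1]+.14)<.05)&(abs(W[...,0]-.55)<.04)
    print(n,"tail z",np.median(W[m][:,2]),m.sum())
c=r.capture("top"); save(c,"top_end")
im=np.hstack([c["color"][100:260,120:360],cv2.imread("pics/side_end.png")[110:270,170:330,::-1]])
cv2.imwrite("pics/end.png",cv2.resize(im,None,fx=2,fy=2)[:,:,::-1])
```

```text
t 9.35 tip track [-0.3752 -0.001   0.1901] F [ 0.92  0.47 -0.1 ] j [-11.9  15.7  -9.4  -4.8 -65.    8. ]
shift [1.272 0.009 2.01 ] turn [ 0.005 -0.015  0.01 ]
top mould top x [-0.012  0.159] n 1646 catch z None 0
side mould top x [-0.013  0.158] n 1151 catch z None 0
top tail z 0.036255368025068124 2
side tail z 0.03495475397870906 156
```

View pics/end.png

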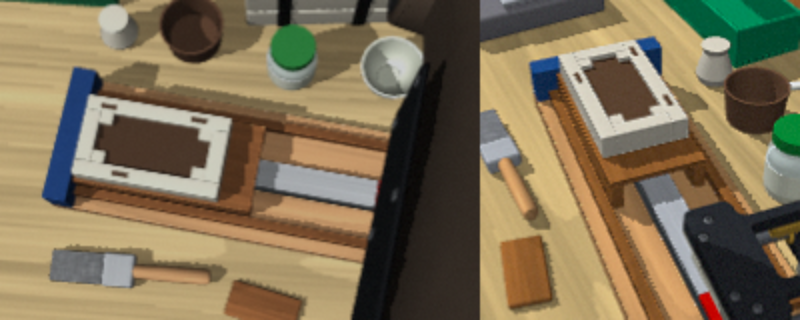

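The board is against the blue stop at crop (75,140), straight in the guides. The tail is back at its starting height (35.0 mm now, 35.1 mm at the start, side camera), and the arm is clear. I'm handing in.

```bash
python3 -c "
from plant import r
print(r.close_job())"
```

```text
the job is handed in; nothing more can be done
None
```

I slid the board to the blue end stop and handed the job in; no verdict is reported. I pressed the bar flush at its red tail and held it down for the whole slide. Then I backed off and lifted clear, and the job took about 9.7 s of the 42 s allowed.

- **Pressing the bar:** the upward force reached 12 N, above the 9 N spring, so the bar was at its bottom. By my estimate the board was then still at about x −0.081 m.
- **Passing the catch:** the fingers kept about 10–14 N on the bar throughout. I paused to check at about x −0.04 m, inside the required window.
- **At the stop:** the push force jumped to 29 N with the fingertip where contact was predicted. Both cameras show the mould's rear face 136–140 mm further on, which puts the board at about x +0.055 m.
- **Final state:** the tail reads 35.0 mm in the side camera against 35.1 mm at the start, so the bar is up. The top camera saw only 2 pixels of the tail, so its 36.3 mm reading means little.
- **Not seen:** the yellow catch was hidden under the board, so I could not check its height directly. I checked the other things only by eye in the last picture, where the ladle cup, jar, bowl, plug, brush and rib looked unmoved.

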